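Load and clamp shut the gas-exchange chamber

ROBOT

A 7-joint arm with a two-finger parallel gripper is mounted at the origin on the work surface. World frame = base frame: x ahead of the robot, y to its left, z up, the work surface at z = 0. Lengths are in m, angles in rad, forces in N, time in s.
With the tool pointing down it reaches from about 0.425 to 0.925 m from the base axis. Payload 6.8 kg.
Tool frame: the origin (TCP) lies at the very end of the fingers, on their centre line; the grasp point (between the pads) lies 19 mm behind it (grip_point_offset is the distance from the TCP to the grasp point, in m); z points along the fingers, y is the line along which they close (so a half turn about z gives the same grasp; the last joint's range is limited). The gripper opens to 85 mm and grips with 20 to 120 N. Pads are 22 mm wide; open, the fingers measure 114 mm over their backs; the gripper's body (76 mm by 85 mm) begins 54 mm behind the grasp point. The pads swing forward as they close: fully open they stand 13 mm farther back than shut.
Start: joints at [1.152, 0.477, 0.022, 1.555, -0.011, 1.109, -0.083], TCP at [0.206, -0.643, 0.193] pointing down, gripper open.
Joint ranges: [-2.96, 2.96], [-0.34, 2.1], [-1.41, 1.46], [0.24, 2.44], [-1.37, 4.51], [0.17, 1.92], [-2.96, 2.96]. Speed limits (rad/s): [2.39, 2.39, 3.14, 3.14, 3.14, 3.14, 3.14].

INTERFACE

Orientations are given as a unit quaternion [w, x, y, z].
In Python, from station import * gives the robot as it stands.
- The arm moves only by the tool carry_out, never from a script. Its argument "rows" is text: rows parted by semicolons, each of 4 numbers parted by spaces: the shift along the world's x, y, z in mm, then the turn about the world's z in degrees. In form: dx dy dz yaw; .... A call has 1 to 10 rows; each row shifts and turns the commanded pose from where the row before left it; what a row does not reach is not made up. A row lasts 1/8 s, in which the tool goes at most 62.5 mm and 10.7 degrees, less where a joint would pass 70% of its speed; a pose out of reach is approached as far as the arm can. A call is refused whole if a number of a shift passes 62.5 or a number of a turn 10.7, either way. A call with a gripper value outside its range is refused whole. "claw" is the finger opening in mm, from 0 to 85.4, set as the call begins (left out, the last holds). The fingers move at their own pace and stop on an object; "force" is the grip in N (left out, the last holds). Time passes only in rows, so rows that do not move let the fingers close. It gives the time, the measured TCP pose, the force, the opening and the grip force at its end, in the units of the state.
- get_obs(): the state, without advancing time (a new reading comes with each control period).
- read_camera(name): name is "scene" or "top" or "wrist"; returns a dict with "img" (400x640x3 uint8, blue, green, red), "fov_y" (degrees; the focal length in pixels is half the picture's height over the tangent of half this angle, whatever the lens; pixels are square), "cx", "cy" (the principal point, pixels), "world_to_cam" (4x4, takes a point from world to camera coordinates). Camera axes: x right, y up, looking along -z (the intrinsics and any distortion apply to the point x, -y, -z); pixel columns grow to the right and rows downward; lengths in m; the calibration is good to about 2 mm. A picture is of the moment at which its call begins. There is no depth.
- hand_in(): hands the job in; it is judged then, once.
Trained networks look in the newest picture that a camera, given by its name, has taken for a name from the list of things; names that differ only in an ending like _2 or _b are one class to them, and where a whole thing is asked for, a point or a joint stands for the part that bears it (a point fixed in the world has none). Each returns a list of dicts, best first, with "confidence" (0 to 1); they miss things now and then, are a little off and sometimes report something else, mostly with a low value. They report only what shows in the picture. A call takes as long as a camera call. They do not tell look-alikes from the thing itself.
- recognise(camera, thing): "centre" ([column, row] in pixels, amid what is visible of it).
- outline_of(camera, thing): "pixels" (400x640 bool, what is visible of it) and "centre" ([column, row] in pixels, amid what is visible of it).
- place_of(camera, thing): "centre" ([column, row] in pixels: a listed point, or the origin of a listed thing).
The state is a dict: "t": time; "q": joint angles; "joint_vel": joint speeds; "joint_torque": joint torques, N m; "eef_pos": TCP position; "tool_rot": TCP orientation; "contact_force": force on the tool from outside, world axes, zero at the start; "torque": the same for the moment, N m; "gripper_width": opening from 0.0 (shut) to 1.0 (fully open); "grasp_force": force on a finger pad.
Only numpy, scipy, OpenCV 4.12 (cv2) and the standard library are available. Lean on these libraries where they do the work, as an engineer would, in place of code of your own. Each camera call takes 0.05 s, during which the arm holds its last target. There are 200 camera calls.

TASK

Set the blue-capped culture jar gently down in the free seat of the gas chamber, beside the white-capped jar, keeping it upright; then swing the clear upper shell over onto the lower one and throw the clamp's red handle up past its dead centre to its stop, so that the clamp holds the two shells tight together, edge to edge. Do not drop the jar, and leave the other jars, the amber bottle, the dishes and the forceps on the bench where they are.

Things in the scene. Friction and masses are not known exactly. Their poses are not given: they have to be found in the camera images.
- chamber: Gas chamber bolted to the bench: base plate (x -195 to +105 mm, 215 mm in y), grey open lower shell (130 mm in x, 190 mm in y, rim 62 mm high, walls 7 mm), clear upper shell hinged on its +x long side, toggle clamp on a riser on its -x side. Origin on the bench under the middle of the lower shell; x towards the hinge (roughly world +y, robot's left), y along the hinge (roughly world -x), z up.
- seat (a point): The free jar seat, chamber (0, +43, 16) mm: centre of a round hole 68 mm wide in the white 8 mm thick insert on the lower shell's floor. A seated jar's underside rests here, 16 mm above the bench, 8 mm below the insert's top. Axes as the chamber's.
- seat_taken (a point): The other, equal seat at chamber (0, -43, 16) mm, where jar_in stands.
- hinge (a point): Middle of the upper shell's hinge line, chamber (68, 0, 62) mm; the line runs along the chamber's y. The hinge is stiff (0.35 N m friction): the upper shell (350 g) stays where it is left, and takes 3 to 6 N at its free edge to swing.
- lid (a joint): Angle (rad) of the upper shell about the hinge line: 0 = seated edge to edge, about 0.03 = resting on the unpressed gasket, pi/2 = upright, more = leaning back to chamber +x. Starts at 1.65 to 2.0. The shell is a clear box 130 x 190 mm, 56 mm deep; shut, its top is 118 mm above the bench.
- lid_edge (a point): Middle of the upper shell's free edge, on the outer (when shut, upper) face of its blue front flange, 157 mm from the hinge line and 6 mm outside the parting plane; shut, at chamber (-89, 0, 68) mm. The flange is 6 mm thick, 210 mm long along y, and spans 133 to 157 mm from the hinge line; its outer face is where a fingertip pushes the shell over and down.
- gasket_top (a point): Middle of the black rubber gasket strip along the lower shell's front rim, chamber (-70, 0, 66) mm. It stands 4 mm proud of the rim and pushes back with 6 N at first touch, 10 N pressed flush, so the shells part again unless the clamp holds them.
- clamp (a joint): Angle (rad) of the toggle clamp's red handle: 0 = upright, past dead centre (0.08) and against its stop, clamped; more = leaning away from the shells to chamber -x, open. Starts at about 1.19, stays where it is left (0.25 N m friction), opens to 1.25. Pushing the handle's end towards chamber +x until it stops brings the arm down; about 10 N is enough.
- handle_pivot (a point): Pivot of the handle, chamber (-155, 0, 107) mm; its axis runs along the chamber's y.
- handle_end (a point): Centre of the round end (radius 10.5 mm) of the red grip (21 mm thick), 86 mm from the handle's pivot, straight above it when clamped. Moves with the handle.
- clamp_foot (a point): Underside of the black rubber foot (16 mm wide) at the end of the clamp's arm. With the clamp open the arm stands up steeply, foot about 125 mm high, clear of the swinging shell; clamped, the foot presses on the middle of the shut front flange at chamber (-78, 0, 68) mm. Moves with the arm.
- jar_blue: The jar to load: clear round culture jar with a blue cap, 92 mm tall, body 60 mm in diameter and 76 mm high, cap 64 mm in diameter and 16 mm high, 150 to 290 g. Stands upright on the steel tray among the white-capped jars. Origin: centre of its underside, z up.
- jar_in: White-capped jar of the same size already standing in its seat in the chamber; it must stay seated. Origin: centre of its underside.
- tray: Flat steel tray 235 x 235 mm, fixed, 4 mm thick with a lip 9 mm high, on which the four jars stand, at the robot's left. Origin: on the bench under its middle.
- jar_a: White-capped jar on the tray, same size as the blue one; leave it. Origin: centre of its underside.
- jar_b: White-capped jar on the tray, same size; leave it. Origin: centre of its underside.
- jar_c: White-capped jar on the tray, same size; leave it. Origin: centre of its underside.
- bottle: Amber bottle, 68 mm in diameter, 150 mm tall, standing close beyond the clamp handle; leave it. Origin: centre of its underside.
- dishes: Stack of three round clear dishes, 92 mm in diameter, 45 mm high, at the near right; leave it. Origin: centre of its underside.
- forceps: Steel forceps, 175 mm long along their x, 8 mm high, lying on the bench at the right; leave them. Origin: middle of their underside.
Things that resemble listed ones, but are neither listed nor needed, are in the scene too. What is shaped like the jar_blue but yellow is not meant.

How it is judged:
On the way, in this order (a step that is already met when the one before it is completed fails the run):
1. the blue-capped jar stands in the free seat, let go (horizontal distance between jar_blue and seat below 0.007 m and z of jar_blue in the frame of seat between -0.004 and 0.004 m and angle between jar_blue's own z axis and vertical below 0.08 rad and contact force between the fingers and jar_blue below 0.3 N), for 0.2 s.
2. the upper shell is down on the gasket (value of joint lid below 0.06 rad), for 0.1 s.
At the end, for the whole second after the job is handed in: Both jars upright in their seats (within 7 mm sideways, 4 mm in height, 0.08 rad tilt), the upper shell seated edge to edge (lid below 0.012 rad) and held by the clamp, its handle past dead centre at the stop (clamp below 0.04 rad), all at rest (horizontal distance between jar_blue and seat below 0.007 m and z of jar_blue in the frame of seat between -0.004 and 0.004 m and angle between each of jar_blue, jar_in's own z axis and vertical below 0.08 rad and horizontal distance between jar_in and seat_taken below 0.007 m and z of jar_in in the frame of seat_taken between -0.004 and 0.004 m and value of joint lid below 0.012 rad and value of joint clamp below 0.04 rad and linear speed of jar_blue below 0.02 m/s); the robot touches nothing.
It fails at once if the blue-capped jar is dropped (it falls free, out of the fingers, faster than 0.45 m/s) (linear speed of jar_blue above 0.45 m/s and contact force between the fingers and jar_blue below 0.05 N).
It fails at once if the blue-capped jar or jar_in is tilted more than 0.5 rad (angle between any of jar_blue, jar_in's own z axis and vertical above 0.5 rad).
It fails at once if one of the other jars, the amber bottle, the dishes or the forceps is moved more than 25 mm or knocked over (distance of any of jar_a, jar_b, jar_c, bottle, dishes, forceps from where it was at the start of the episode above 0.025 m or angle between any of jar_a, jar_b, jar_c, bottle, dishes, forceps's own z axis and vertical above 0.4 rad).
It also fails if it takes over 58 s, if anything falls off the work surface, if the arm or the gripper's body presses on something with over 40 N, if the wrist force passes 120 N, or if a joint passes its speed limit or range.

## Working session

There is one attempt and no reset: what is moved stays moved. The work goes in short steps, Python scripts to look and compute and a tool call to move; the robot and the scene stay as the last step left them, time stands still between calls to the robot, and variables do not carry over. Pictures are saved under pics/ and viewed, at most 10 in all, crops included, and the job is handed in when it is done.

Besides the shell and the picture viewer there is one more tool, called after "Request:" by a JSON object that holds its "op" and its "data", one argument or row to a line. carry_out: Moves the arm, as the interface text tells. Its arguments: {"type":"object","properties":{"rows":{"type":"string"},"claw":{"type":"number"},"force":{"type":"number"}},"required":["rows"]}

```bash
mkdir -p pics
cat > h.py <<'E'
from station import *
import numpy as np, cv2
def cam(n):
    c=read_camera(n); f=200/np.tan(np.radians(c["fov_y"])/2)
    c["f"]=f; return c
def proj(c,p):
    q=c["world_to_cam"]@np.r_[p,1]; return np.array([c["cx"]+c["f"]*q[0]/-q[2], c["cy"]-c["f"]*q[1]/-q[2]])
def ray(c,px):
    d=np.array([(px[0]-c["cx"])/c["f"],-(px[1]-c["cy"])/c["f"],-1]); M=np.linalg.inv(c["world_to_cam"])
    return M[:3,3],M[:3,:3]@d
def onz(c,px,z):
    o,d=ray(c,px); return o+d*(z-o[2])/d[2]
E
python3 - <<'E'
from h import *
C={}
for n in ["scene","top"]:
    c=cam(n);C[n]=c;cv2.imwrite(f"pics/{n}0.png",c["img"])
    print(n,c["f"],c["cx"],c["cy"],[k for k in c],np.linalg.inv(c["world_to_cam"])[:3,3].round(3))
for t,z in [("chamber",0),("seat",.016),("seat_taken",.016),("hinge",.062),("gasket_top",.066),("handle_pivot",.107),("handle_end",.14),("lid_edge",.2),("clamp_foot",.125),("jar_blue",.004),("jar_a",.004),("jar_in",.016),("bottle",0),("tray",0),("dishes",0),("forceps",0)]:
    for n in C:
        for r in place_of(n,t)[:4 if t=="jar_a" else 2]:
            print(t,n,round(r["confidence"],2),np.round(r["centre"]),onz(C[n],r["centre"],z).round(3))
E
```

```text
scene 387.5079504856893 316.7909791644652 198.54056842251566 ['img', 'fov_y', 'cx', 'cy', 'world_to_cam', 'f'] [ 1.087 -0.655  0.821]
top 391.066667560544 325.3926210760057 203.2607758563319 ['img', 'fov_y', 'cx', 'cy', 'world_to_cam', 'f'] [ 0.308 -0.045  1.262]
chamber scene 0.7 [323. 229.] [ 0.545 -0.046  0.   ]
chamber top 0.75 [318. 212.] [ 0.543 -0.05   0.   ]
seat scene 0.88 [311. 215.] [ 0.49  -0.039  0.016]
seat top 0.73 [313. 224.] [ 0.503 -0.029  0.016]
seat_taken scene 0.6 [330. 232.] [ 0.577 -0.049  0.016]
seat_taken top 0.75 [317. 195.] [ 0.593 -0.054  0.016]
hinge scene 0.84 [341. 203.] [0.547 0.028 0.062]
hinge top 0.73 [222. 267.] [0.402 0.264 0.062]
hinge top 0.63 [292. 209.] [0.551 0.032 0.062]
gasket_top scene 0.5 [302. 223.] [ 0.529 -0.117  0.066]
gasket_top top 0.66 [393. 183.] [ 0.588 -0.295  0.066]
gasket_top top 0.58 [339. 212.] [ 0.519 -0.114  0.066]
handle_pivot scene 0.7 [276. 223.] [ 0.513 -0.194  0.107]
handle_pivot scene 0.24 [250. 230.] [ 0.484 -0.258  0.107]
handle_pivot top 0.78 [369. 205.] [ 0.522 -0.202  0.107]
handle_end scene 0.75 [354. 166.] [0.
[... 909 characters left out ...]
92 [317. 197.] [ 0.589 -0.053  0.016]
bottle scene 0.91 [267. 297.] [ 0.61  -0.318  0.   ]
bottle top 0.92 [396. 184.] [ 0.6   -0.318  0.   ]
bottle top 0.58 [427. 248.] [ 0.376 -0.379  0.   ]
tray scene 0.66 [376. 173.] [0.484 0.292 0.   ]
tray scene 0.36 [342. 203.] [0.505 0.084 0.   ]
tray top 0.72 [427. 250.] [ 0.372 -0.38   0.   ]
tray top 0.59 [221. 241.] [0.489 0.274 0.   ]
dishes scene 0.65 [194. 262.] [ 0.385 -0.384  0.   ]
dishes scene 0.37 [274. 224.] [ 0.425 -0.134  0.   ]
dishes top 0.78 [426. 245.] [ 0.387 -0.38   0.   ]
forceps scene 0.76 [206. 325.] [ 0.567 -0.468  0.   ]
forceps scene 0.53 [332. 235.] [ 0.58  -0.041  0.   ]
forceps top 0.68 [442. 190.] [ 0.56  -0.466  0.   ]
```

View pictures.

View pics/scene0.png

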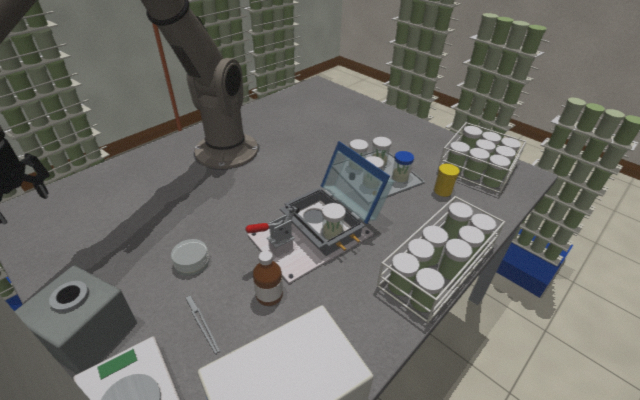

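View pics/top0.png

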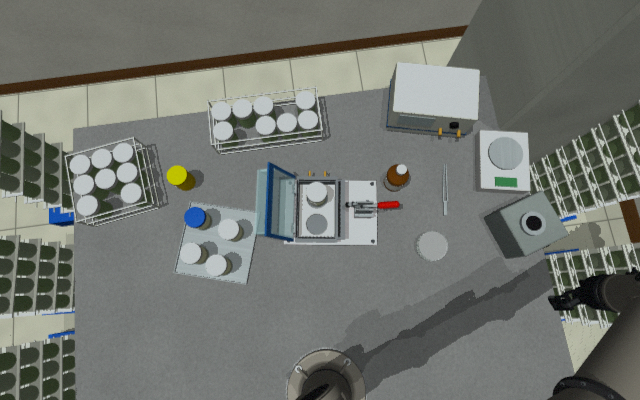

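The views show the blue cap at scene (403,160) / top (195,217); the scene detection at (440,189) is the yellow decoy. The chamber is in the middle with its lid leaning left, and the red handle points right, towards the bottle.

Run:
```python
from h import *
from scipy.optimize import least_squares
P=dict(seat=(0,43,16),seat_taken=(0,-43,16),hinge=(68,0,62),gasket_top=(-70,0,66),handle_pivot=(-155,0,107),chamber=(0,0,0))
def W(p,v):
    c,s=np.cos(p[2]),np.sin(p[2]); x,y,z=np.array(v)/1000
    return np.array([p[0]+c*x-s*y,p[1]+s*x+c*y,z])
p0=[.545,-.045,1.45]
O=[];C={}
for n in ["scene","top"]:
  for k in range(2):
    c=C[n]=cam(n)
    for t,v in P.items():
        e=proj(c,W(p0,v)); r=[a for a in place_of(n,t) if np.hypot(*(a["centre"]-e))<15]
        if r: O.append((n,t,np.array(r[0]["centre"])))
f=lambda p:np.concatenate([proj(C[n],W(p,P[t]))-x for n,t,x in O])
for sel in ["scene","top",None]:
    g=lambda p:np.concatenate([proj(C[n],W(p,P[t]))-x for n,t,x in O if sel in (None,n)])
    s=least_squares(g,p0,loss="soft_l1",f_scale=1.5); print(sel,s.x.round(4))
p=s.x; r=f(p).reshape(-1,2)
for o,e in zip(O,r): print(o[0],o[1],e.round(1))
np.save("p.npy",p)
# lid, handle, bottle
def fit(t,fn,a0,ns=("scene","top"),tol=25):
    o=[]
    for n in ns:
        e=proj(C[n],W(p,fn(a0)));q=[a for a in place_of(n,t) if np.hypot(*(a["centre"]-e))<tol]
        if q:o.append((n,np.array(q[0]["centre"])))
    for n,x in o:
        s=least_squares(lambda a:proj(C[n],W(p,fn(a[0])))-x,[a0]);print(t,n,s.x.round(3),s.fun.round(1))
fit("lid_edge",lambda a:(68-157*np.cos(a)+6*np.sin(a),0,62+157*np.sin(a)+6*np.cos(a)),1.8)
fit("handle_end",lambda a:(-155-86*np.sin(a),0,107+86*np.cos(a)),1.19)
inv=lambda w:np.round(1000*np.array([[np.cos(p[2]),np.sin(p[2])],[-np.sin(p[2]),np.cos(p[2])]])@(np.array(w)[:2]-p[:2]))
print("bottle ch",inv((.605,-.318)))
# blue cap
for n in C:
    h=cv2.cvtColor(C[n]["img"],cv2.COLOR_BGR2HSV); m=cv2.inRange(h,(105,150,60),(125,255,255))
    k,l,st,ce=cv2.connectedComponentsWithStats(m)
    for i in range(1,k):
        if st[i,4]>60: print(n,st[i],ce[i].round(1),onz(C[n],ce[i],.096).round(4),onz(C[n],ce[i],.088).round(4))
for t in ("jar_blue","jar_a"):
  for n in C:
    for q in place_of(n,t)[:4]: print(t,n,round(q["confidence"],2),np.round(q["centre"],1),onz(C[n],q["centre"],.004).round(3))
o=get_obs();print(o["eef_pos"],o["tool_rot"],o["t"],o["contact_force"],o["gripper_width"])
```

```text
scene [ 0.5434 -0.0475  1.457 ]
top [ 0.5406 -0.045   1.4529]
None [ 0.5416 -0.0458  1.455 ]
scene seat [ 0.1 -1.3]
scene hinge [1.8 1.2]
scene gasket_top [-0.  -0.9]
scene handle_pivot [-0.2  0.4]
scene chamber [-0.7 -0.8]
scene seat [-0.5  1.1]
scene seat_taken [ 4.4 -1.2]
scene hinge [-0.3 -0.6]
scene gasket_top [-0.1 -3.6]
scene chamber [-2.2 -1.1]
top seat [0.6 0.1]
top seat_taken [ 1.2 -3.1]
top hinge [-1.2  1. ]
top gasket_top [ 0.8 -4.9]
top handle_pivot [1.3 0.9]
top chamber [1.2 0.5]
top seat [ 0.5 -0.7]
top seat_taken [-0.8 -0.6]
top hinge [-0.4  0.4]
top gasket_top [ 0.1 -2.9]
top handle_pivot [-0.2  0.7]
top chamber [-0.9 -0.5]
lid_edge scene [2.104] [ 0.1 -0.2]
lid_edge top [2.015] [0.5 3.2]
handle_end scene [1.082] [0.6 0.2]
handle_end top [1.862] [0.1 0.3]
bottle ch [-263.  -94.]
scene [395 151  19  13 169] [404.  156.7] [0.5658 0.3189 0.096 ] [0.5601 0.3296 0.088 ]
scene [ 501  244   57   48 1283] [528.  266.8] [1.0451 0.1426 0.096 ] [1.0446 0.1514 0.088 ]
scene [  7 296  14  14 118] [ 14.2 302.2] [ 0.291  -0.7481  0.096 ] [ 0.2822 -0.7491  0.088 ]
top [265 162  30  
[... 356 characters left out ...]
 [0.564 0.339 0.004]
jar_blue scene 0.71 [441.1 189.8] [0.699 0.368 0.004]
jar_blue scene 0.46 [250.1 227.6] [ 0.39  -0.196  0.004]
jar_blue top 0.81 [187.5 182.6] [0.699 0.368 0.004]
jar_blue top 0.78 [203.5 224.3] [0.552 0.325 0.004]
jar_blue top 0.23 [428.4 246.3] [ 0.381 -0.385  0.004]
jar_a scene 0.72 [353.8 163.9] [0.398 0.273 0.004]
jar_a scene 0.71 [375.1 158.7] [0.432 0.355 0.004]
jar_a top 0.82 [221.  266.7] [0.408 0.28  0.004]
jar_a top 0.73 [199.2 255.2] [0.454 0.346 0.004]
jar_a top 0.66 [233.6 231.1] [0.516 0.23  0.004]
[ 0.20644803 -0.64268025  0.19253805] [3.25127698e-05 9.87952213e-01 1.54759243e-01 2.24264593e-05] 3.5 [-0.37972749  0.25701136 -0.62827461] 1.0021539947673734
```

Request:
{"op": "carry_out", "data": {
  "rows": "0 0 60 0;0 0 60 0;0 0 50 0;40 45 0 -3.5;40 45 0 -3.5;40 45 0 -3.5;40 45 0 -3.5;40 45 0 -3.5;40 45 0 -3.5;40 45 0 -3.4",
  "claw": 85
}}

```text
t: 4.75
eef_pos: [0.4874, -0.3262, 0.3628]
tool_rot: [0.0, 0.998, -0.059, 0.0]
contact_force: [1.1, -0.4, -0.7]
gripper_width: 0.995
grasp_force: 0.0
```

Request:
{"op": "carry_out", "data": {
  "rows": "10 60 0 0;10 60 0 0;10 60 0 0;10 60 0 0;10 60 0 0;10 60 0 0;10 60 0 0;10 60 0 0;0 60 0 0;0 60 0 0"
}}

```text
t: 6.0
eef_pos: [0.5665, 0.274, 0.3626]
tool_rot: [0.0, 0.998, -0.058, 0.0]
contact_force: [0.6, -0.2, -0.3]
gripper_width: 0.994
grasp_force: 0.0
```

```bash
cat > blue.py <<'E'
from h import *
c=cam("wrist"); 
import sys
h=cv2.cvtColor(c["img"],cv2.COLOR_BGR2HSV); m=cv2.inRange(h,(105,150,60),(125,255,255))
k,l,st,ce=cv2.connectedComponentsWithStats(m)
for i in range(1,k):
    if st[i,4]>200: print(st[i],ce[i].round(1),onz(c,ce[i],.096).round(4),onz(c,ce[i],.09).round(4))
print(get_obs()["eef_pos"],np.linalg.inv(c["world_to_cam"])[:3,3].round(3))
if len(sys.argv)>1: cv2.imwrite(sys.argv[1],c["img"])
E
python3 blue.py pics/w1.png
```

```text
[472 184  14  66 210] [478.5 218.7] [0.4549 0.0457 0.096 ] [0.4525 0.0427 0.09  ]
[0.56297019 0.28429495 0.36193533] [0.634 0.267 0.546]
```

View pics/w1.png

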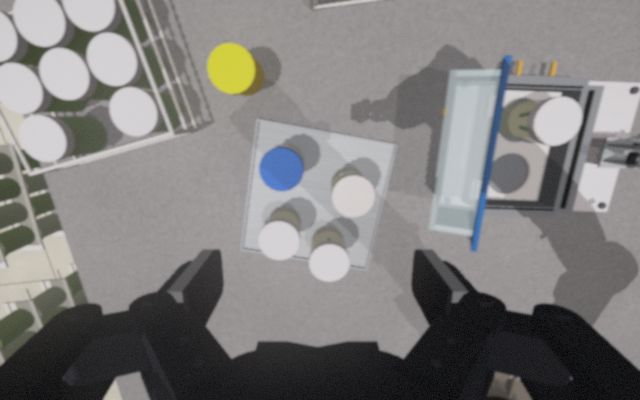

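The wrist view shows the blue cap at (281,169) with clear gaps to its neighbours, and the free seat at (510,172).

```bash
sed -i 's/(105,150,60),(125/(100,110,40),(130/' blue.py
cat > fitw.py <<'E'
from h import *
from scipy.optimize import least_squares
P=dict(seat=(0,43,16),seat_taken=(0,-43,16),hinge=(68,0,62),gasket_top=(-70,0,66),handle_pivot=(-155,0,107),chamber=(0,0,0))
def W(p,v):
    c,s=np.cos(p[2]),np.sin(p[2]); x,y,z=np.array(v)/1000
    return np.array([p[0]+c*x-s*y,p[1]+s*x+c*y,z])
p0=np.load("p.npy"); c=cam("wrist"); O=[]
for t,v in P.items():
    e=proj(c,W(p0,v))
    for a in place_of("wrist",t):
        d=a["centre"]-e
        if np.hypot(*d)<15: O.append((t,np.array(a["centre"])));print(t,round(a["confidence"],2),d.round(1));break
s=least_squares(lambda p:np.concatenate([proj(c,W(p,P[t]))-x for t,x in O]),p0,loss="soft_l1",f_scale=1.5)
print(s.x.round(4),"seat",W(s.x,P["seat"]).round(4),"old",W(p0,P["seat"]).round(4),s.fun.round(1))
E
python3 blue.py; python3 fitw.py
```

```text
[ 482   52   45  197 1296] [503.5 149.1] [0.5538 0.0257 0.096 ] [0.5527 0.0223 0.09  ]
[ 269  143   43   43 1436] [290.  164.4] [0.5637 0.3249 0.096 ] [0.5628 0.3256 0.09  ]
[0.56321863 0.28096633 0.36194178] [0.631 0.277 0.545]
seat 0.84 [-1.9 -1.3]
seat_taken 0.81 [ 1.3 -1.6]
hinge 0.85 [-0.4 -5.5]
gasket_top 0.74 [2.3 3.3]
chamber 0.93 [1.8 1.7]
[ 0.5431 -0.0464  1.3734] seat [ 0.5009 -0.038   0.016 ] old [ 0.4989 -0.0408  0.016 ] [ 0.3  0.3  1.3  0.7  1.6  0.7 -2.8 -0.5 -1.4 -2.6]
```

Request:
{"op": "carry_out", "data": {
  "rows": "-3 43 0 0;0 10 -30 0;0 0 -50 0;0 0 -40 0;0 0 0 0;0 0 0 0;0 0 0 0"
}}

```text
t: 7.32
eef_pos: [0.5646, 0.326, 0.2451]
tool_rot: [-0.001, 0.998, -0.058, 0.002]
contact_force: [-0.5, -0.2, -0.5]
gripper_width: 0.992
grasp_force: 0.0
```

```bash
python3 blue.py
```

```text
[ 290  152   58   57 2587] [318.6 180.1] [0.5638 0.3253 0.096 ] [0.5625 0.3255 0.09  ]
[ 594  153   46  152 2632] [622.6 242.7] [ 0.4532 -0.0045  0.096 ] [ 0.45   -0.0103  0.09  ]
[0.56438661 0.3259386  0.24473733] [0.631 0.318 0.428]
```

Request:
{"op": "carry_out", "data": {
  "rows": "-1 0 -40 0;0 0 -45 0;0 0 -40 0;0 0 -30 0;0 0 -25 0;0 0 0 0;0 0 0 0"
}}

```text
t: 8.25
eef_pos: [0.5635, 0.3262, 0.0642]
tool_rot: [-0.001, 0.998, -0.058, 0.001]
contact_force: [-0.5, -0.8, 0.8]
gripper_width: 0.994
grasp_force: 0.0
```

Request:
{"op": "carry_out", "data": {
  "rows": "0 0 0 0;0 0 0 0;0 0 0 0;0 0 0 0;0 0 0 0;0 0 0 0",
  "claw": 50,
  "force": 35
}}

```text
t: 9.0
eef_pos: [0.5624, 0.3253, 0.0625]
tool_rot: [0.0, 0.998, -0.057, -0.0]
contact_force: [-0.3, 0.7, 0.7]
gripper_width: 0.584
grasp_force: 0.0
```

```bash
python3 blue.py pics/w2.png
python3 - <<'E'
from h import *
c=cam("scene")
i=c["img"][110:240,320:480]; cv2.imwrite("pics/s2.png",cv2.resize(i,None,fx=4,fy=4,interpolation=cv2.INTER_CUBIC))
o=get_obs();print(o)
E
```

```text
[  258   188   120   119 10881] [317.7 246.9] [0.5646 0.3254 0.096 ] [0.562  0.3257 0.09  ]
[0.5624276  0.32531043 0.06249018] [0.63  0.318 0.246]
{'t': 9.1, 'q': array([-0.30051287,  0.61519243, -0.4489    ,  1.70021732,  0.32518406,
        0.90093919, -2.5675653 ]), 'joint_vel': array([ 0.00175024,  0.00017142, -0.0011221 , -0.00033686, -0.00093858,
        0.00038875,  0.00163733]), 'joint_torque': array([ 5.18577610e-03, -6.12419486e+01, -6.35684967e+00, -2.33564454e+01,
        1.06923180e-02,  1.96566194e-03,  1.89184630e-05]), 'eef_pos': array([0.56239878, 0.32530937, 0.06243593]), 'tool_rot': array([ 4.74049412e-05,  9.98345139e-01, -5.75063262e-02, -5.84200530e-05]), 'contact_force': array([-0.21346503, -0.54695761,  0.17412802]), 'torque': array([-0.03478888,  0.00338944,  0.02678455]), 'grasp_force': 0.0, 'gripper_width': 0.5858654183522025}
```

View pics/w2.png

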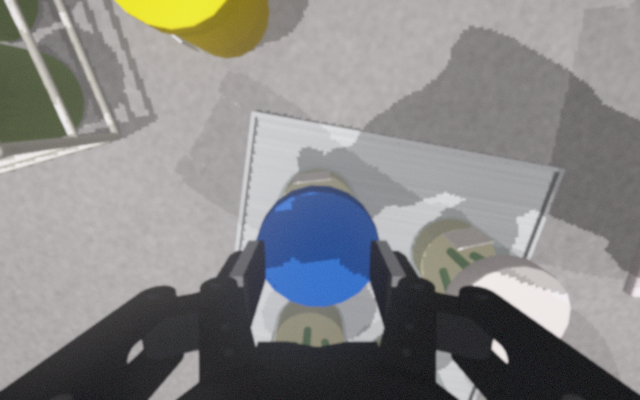

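View pics/s2.png

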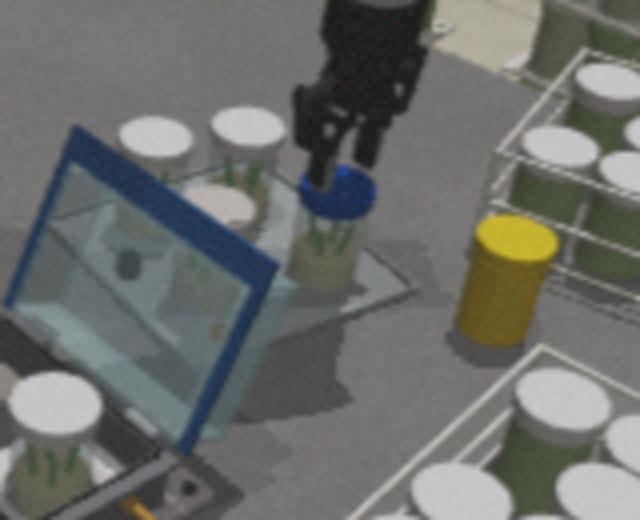

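Run:
```python
from h import *
c=cam("scene"); w=cam("wrist"); print("fw",w["f"])
S=lambda p:((proj(c,p)-[320,110])*4).round()
print("cap top",S([.563,.3255,.096]),"bottom",S([.563,.3255,.004]))
for dy in(-.03,.03):
  for z in (.0625,.0755,.1,.12): print(dy,z,S([.5624,.3253+dy,z]),proj(w,[.5624,.3253+dy,z]).round())
```

```text
fw 318.61043212452995
cap top [338. 182.] bottom [320. 270.]
-0.03 0.0625 [310. 230.] [367. 223.]
-0.03 0.0755 [312. 217.] [371. 230.]
-0.03 0.1 [317. 193.] [379. 248.]
-0.03 0.12 [321. 172.] [387. 267.]
0.03 0.0625 [350. 201.] [270. 233.]
0.03 0.0755 [353. 188.] [266. 242.]
0.03 0.1 [358. 164.] [259. 261.]
0.03 0.12 [362. 144.] [251. 281.]
```

Run:
```python
from h import *
w=cam("wrist")
for p in ([.563,.2935,.096],[.563,.3575,.096],[.595,.3255,.096],[.531,.3255,.096],[.563,.2935,.080],[.563,.3575,.080]): print(p,proj(w,p).round())
i=w["img"][170:330,200:440]; cv2.imwrite("pics/w3.png",cv2.resize(i,(780,520),interpolation=cv2.INTER_CUBIC))
```

```text
[0.563, 0.2935, 0.096] [381. 243.]
[0.563, 0.3575, 0.096] [256. 257.]
[0.595, 0.3255, 0.096] [310. 189.]
[0.531, 0.3255, 0.096] [325. 305.]
[0.563, 0.2935, 0.08] [375. 232.]
[0.563, 0.3575, 0.08] [261. 244.]
```

View pics/w3.png

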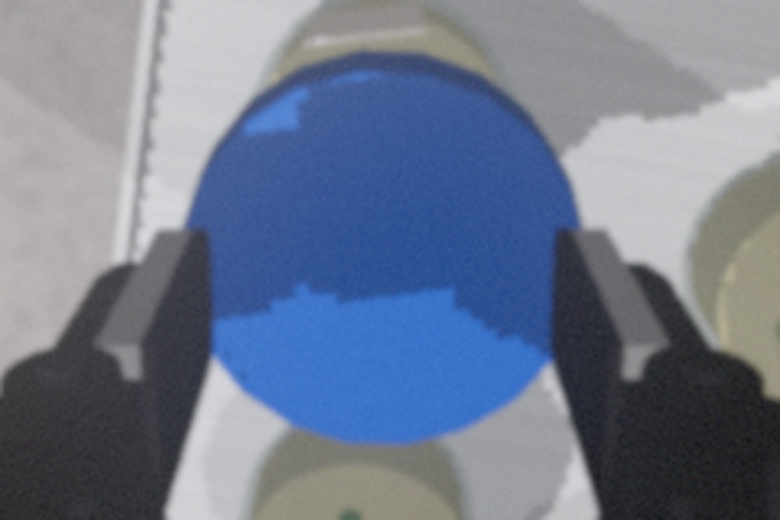

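The tips appear to end just above the cap, although the TCP reads z = 62 mm. I'll open, go 30 mm lower (the gripper body still clears the cap) and grip again.

Request:
{"op": "carry_out", "data": {
  "rows": "0 0 0 0;0 0 0 0;0 0 0 0;0 0 0 0;1 0 -15 0;0 0 -15 0;0 0 0 0;0 0 0 0",
  "claw": 85
}}

```text
t: 10.25
eef_pos: [0.5633, 0.3254, 0.0322]
tool_rot: [0.0, 0.998, -0.057, -0.0]
contact_force: [0.1, 0.7, 0.5]
gripper_width: 0.993
grasp_force: 0.0
```

Request:
{"op": "carry_out", "data": {
  "rows": "0 0 0 0;0 0 0 0;0 0 0 0;0 0 0 0;0 0 0 0",
  "claw": 50,
  "force": 35
}}

```text
t: 10.88
eef_pos: [0.5639, 0.3255, 0.0333]
tool_rot: [-0.0, 0.998, -0.058, 0.001]
contact_force: [-1.5, -1.5, 6.0]
gripper_width: 0.738
grasp_force: 38.6
```

Request:
{"op": "carry_out", "data": {
  "rows": "0 0 5 0;0 0 10 0;0 0 15 0;0 0 0 0;0 0 0 0"
}}

```text
t: 11.5
eef_pos: [0.5634, 0.3252, 0.0626]
tool_rot: [0.0, 0.998, -0.058, 0.0]
contact_force: [0.5, -0.1, -2.4]
gripper_width: 0.735
grasp_force: 38.8
```

```bash
python3 blue.py pics/w4.png
python3 - <<'E'
from h import *
c=cam("scene"); o=get_obs(); print(o["gripper_width"],o["contact_force"])
a=cv2.resize(c["img"][110:210,340:460],None,fx=5,fy=5,interpolation=cv2.INTER_CUBIC)
cv2.imwrite("pics/m4.png",a); p=o["eef_pos"]
for dy in(-.032,.032):
  for dz in (0,.02,.04): print(dy,dz,((proj(c,p+[0,dy,dz])-[340,110])*5).round())
E
```

```text
[  242   205   152   155 16896] [317.6 278.3] [0.548  0.3275 0.096 ] [0.5447 0.3278 0.09  ]
[0.56323222 0.32505789 0.06226067] [0.631 0.318 0.246]
0.7367288411012303 [ 0.0696544   0.18134702 -2.65621046]
-0.032 0 [286. 290.]
-0.032 0.02 [291. 265.]
-0.032 0.04 [296. 240.]
0.032 0 [340. 251.]
0.032 0.02 [345. 227.]
0.032 0.04 [351. 202.]
```

View pics/m4.png

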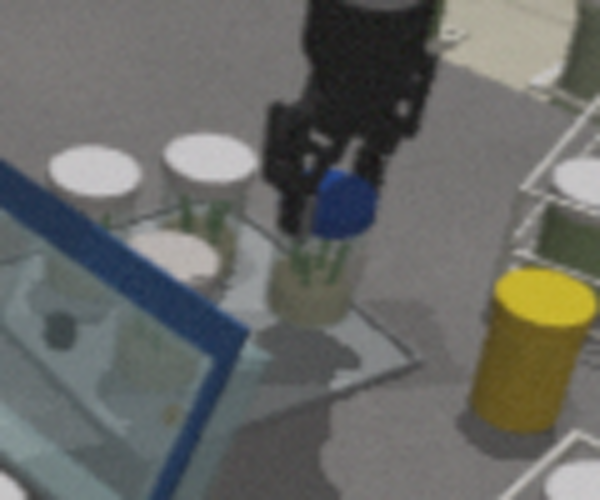

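Request:
{"op": "carry_out", "data": {
  "rows": "0 0 20 0;0 0 40 0;0 0 50 0;0 0 50 0;0 0 50 0;0 0 30 0;-10 -20 0 0;-10 -40 0 0;-10 -40 0 0;-10 -40 0 0"
}}

```text
t: 12.85
eef_pos: [0.5228, 0.1843, 0.3038]
tool_rot: [-0.0, 0.998, -0.057, 0.001]
contact_force: [0.8, 0.7, -1.6]
gripper_width: 0.735
grasp_force: 39.3
```

Request:
{"op": "carry_out", "data": {
  "rows": "-10 -40 0 0;-10 -35 0 0;0 -10 0 0;0 0 0 0;0 0 0 0;0 0 0 0"
}}

```text
t: 13.6
eef_pos: [0.5034, 0.1018, 0.3025]
tool_rot: [-0.0, 0.998, -0.056, -0.0]
contact_force: [0.5, -0.1, -1.9]
gripper_width: 0.733
grasp_force: 39.3
```

```bash
python3 fitw.py
python3 - <<'E'
from h import *
c=cam("wrist"); cv2.imwrite("pics/w5.png",c["img"]); o=get_obs(); print(o["eef_pos"],o["gripper_width"],o["contact_force"])
E
```

```text
seat 0.61 [-4.6 -2.4]
hinge 0.68 [-3.1 -3.1]
gasket_top 0.77 [2.3 0.7]
chamber 0.87 [ 1.3 -2.2]
[ 0.5441 -0.0448  1.4156] seat [ 0.5016 -0.0382  0.016 ] old [ 0.4989 -0.0408  0.016 ] [ 2.8  0.8  2.4 -0.9 -3.3 -0.4 -2.   0.5]
[0.50343925 0.1003896  0.30246757] 0.7377828092502018 [-0.63426617 -0.24755041 -2.66446245]
```

View pics/w5.png

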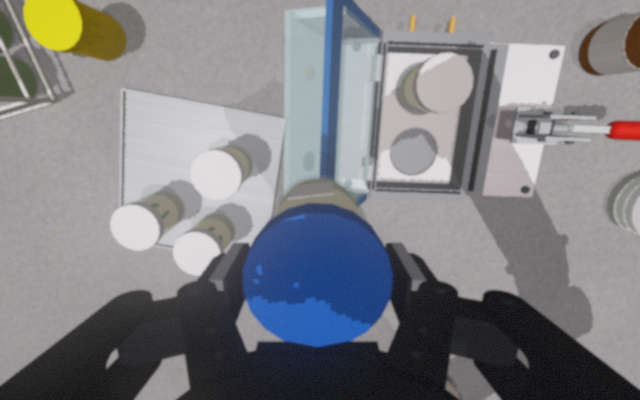

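Wrist view: jar upright in the fingers, and the free hole shows as a grey disc at about (412,152) in the white insert. I'll measure it directly.

```bash
cat > hole.py <<'E'
from h import *
def hole(n,p0=(.5,-.039,.024)):
    c=cam(n); e=proj(c,p0); k=6
    s=abs(proj(c,np.add(p0,[0.034,0,0]))-e).max()
    r=int(s*1.5); x0,y0=(e-r).astype(int)
    g=cv2.cvtColor(c["img"][y0:y0+2*r,x0:x0+2*r],cv2.COLOR_BGR2GRAY)
    g=cv2.GaussianBlur(cv2.resize(g,None,fx=k,fy=k,interpolation=cv2.INTER_CUBIC),(0,0),4)
    t,m=cv2.threshold(g,0,255,cv2.THRESH_BINARY_INV+cv2.THRESH_OTSU)
    kk,l,st,ce=cv2.connectedComponentsWithStats(m); i=l[g.shape[0]//2,g.shape[1]//2]
    if i==0: print(n,"no");return
    cn=max(cv2.findContours((l==i).astype(np.uint8),0,1)[0],key=cv2.contourArea); el=cv2.fitEllipse(cv2.convexHull(cn))
    px=(np.array(el[0])+.5)/k-.5+[x0,y0]
    print(n,"thr",t,px.round(1),"axes px",np.round(np.array(el[1])/k,1),"exp diam",round(2*s,1),"bbox",st[i]//k,2*r,onz(c,px,.024).round(4),onz(c,px,.016).round(4))
    cv2.imwrite(f"pics/hole_{n}.png",cv2.drawContours(cv2.cvtColor(g,8),[cn],-1,(0,0,255),1))
for n in ("wrist","top","scene"): hole(n)
E
python3 hole.py
```

```text
wrist thr 171.0 [413.6 150.3] axes px [46.2 50.2] exp diam 47.9 bbox [   12     9    48    48 10786] 70 [ 0.5029 -0.0392  0.024 ] [ 0.5017 -0.0415  0.016 ]
top thr 141.0 [316.3 222.8] axes px [21.2 22.6] exp diam 20.7 bbox [   4    4   23   21 2212] 30 [ 0.5028 -0.0387  0.024 ] [ 0.5041 -0.0387  0.016 ]
scene thr 134.0 [314.9 218.7] axes px [22.5 32.9] exp diam 16.4 bbox [   0    5   24   18 2379] 24 [ 0.5135 -0.0479  0.024 ] [ 0.5077 -0.0418  0.016 ]
```

Request:
{"op": "carry_out", "data": {
  "rows": "0 -40 0 0;0 -45 0 0;0 -40 0 0;-1 -14 0 0;0 0 -30 0;0 0 -50 0;0 0 -40 0;0 0 0 0;0 0 0 0;0 0 0 0"
}}

```text
t: 15.4
eef_pos: [0.504, -0.0384, 0.1846]
tool_rot: [-0.0, 0.998, -0.057, 0.002]
contact_force: [0.5, -0.2, -2.6]
gripper_width: 0.732
grasp_force: 39.8
```

```bash
python3 hole.py
python3 - <<'E'
from h import *
c=cam("wrist"); o=get_obs(); p=o["eef_pos"]; print(p,o["contact_force"],o["gripper_width"])
h=cv2.cvtColor(c["img"],cv2.COLOR_BGR2HSV); m=cv2.inRange(h,(100,110,40),(130,255,255))
k,l,st,ce=cv2.connectedComponentsWithStats(m); i=1+st[1:,4].argmax()
zt=p[2]-.0285+.092
pts=np.argwhere(l==i)[:,::-1].astype(np.float32)
# top-disc fit in world plane
hull=cv2.convexHull(pts)[:,0]; w=np.array([onz(c,x,zt)[:2] for x in hull])
print("cap blob",st[i],"centre",onz(c,ce[i],zt).round(4),"span",w.min(0).round(4),w.max(0).round(4))
cv2.imwrite("pics/w6.png",c["img"])
E
```

```text
wrist thr 142.0 [316.4 239.7] axes px [ 93.9 180.4] exp diam 61.8 bbox [    0    16    92    75 23851] 92 [ 0.4314 -0.0285  0.024 ] [ 0.4281 -0.0281  0.016 ]
top no
scene thr 126.0 [311.9 218.6] axes px [19.7 26.8] exp diam 16.4 bbox [   0    5   24   18 2078] 24 [ 0.5067 -0.054   0.024 ] [ 0.5009 -0.048   0.016 ]
[ 0.50295402 -0.03867869  0.18341801] [-0.439544    0.0582491  -1.35320944] 0.7335122714183949
cap blob [  241   205   153   162 17382] centre [ 0.5035 -0.0378  0.2469] span [ 0.4611 -0.0698] [ 0.5362 -0.0055]
```

View pics/w6.png

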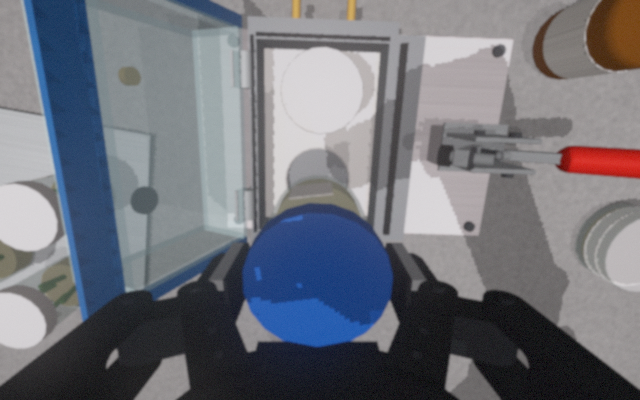

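Wrist view: the hole's visible arc at (318,178) is in line with the jar at (317,270), and the fingers clear the lid and the clamp. Lowering.

Request:
{"op": "carry_out", "data": {
  "rows": "0 0 -30 0;0 0 -45 0;0 0 -30 0;0 0 -15 0;0 0 -5 0;0 0 -3 0;0 0 0 0;0 0 0 0"
}}

```text
t: 16.6
eef_pos: [0.503, -0.0387, 0.0552]
tool_rot: [0.0, 0.998, -0.058, 0.001]
contact_force: [0.3, 0.7, -1.9]
gripper_width: 0.736
grasp_force: 40.0
```

Request:
{"op": "carry_out", "data": {
  "rows": "0 0 -3 0;0 0 -2 0;0 0 -2 0;0 0 -2 0;0 0 0 0"
}}

```text
t: 17.23
eef_pos: [0.5025, -0.0387, 0.0454]
tool_rot: [0.0, 0.998, -0.058, -0.0]
contact_force: [-0.2, -0.3, -1.9]
gripper_width: 0.733
grasp_force: 39.9
```

Request:
{"op": "carry_out", "data": {
  "rows": "0 0 -1 0;0 0 0 0;0 0 -1 0;0 0 0 0"
}}

```text
t: 17.73
eef_pos: [0.5032, -0.0388, 0.0453]
tool_rot: [0.0, 0.998, -0.058, 0.001]
contact_force: [-5.3, -0.6, 16.7]
gripper_width: 0.735
grasp_force: 41.8
```

Request:
{"op": "carry_out", "data": {
  "rows": "0 0 1 0;0 0 0 0;0 0 0 0;0 0 0 0;0 0 0 0",
  "claw": 76
}}

```text
t: 18.35
eef_pos: [0.5024, -0.0387, 0.0444]
tool_rot: [-0.0, 0.998, -0.058, -0.0]
contact_force: [-0.3, 0.1, 0.0]
gripper_width: 0.889
grasp_force: 0.0
```

Request:
{"op": "carry_out", "data": {
  "rows": "0 0 5 0;0 0 15 0;0 0 30 0;0 0 40 0;0 0 50 0;0 0 50 0;0 0 50 0;0 0 0 0;0 0 0 0"
}}

```text
t: 19.48
eef_pos: [0.502, -0.0387, 0.2848]
tool_rot: [0.0, 0.998, -0.057, 0.0]
contact_force: [-0.5, 0.5, -1.6]
gripper_width: 0.89
grasp_force: 0.0
```

Run:
```python
from h import *
exec(open("fitw.py").read().split("p0=")[0].split("\n",1)[1])
p=np.load("p.npy")
O={}
for n in ("wrist","top","scene"):
    c=cam(n); h=cv2.cvtColor(c["img"],cv2.COLOR_BGR2HSV); m=cv2.inRange(h,(100,110,40),(130,255,255))
    k,l,st,ce=cv2.connectedComponentsWithStats(m); e=proj(c,[.503,-.039,.105])
    for i in range(1,k):
        if np.hypot(*(ce[i]-e))<25 and st[i,4]>50: print(n,st[i],onz(c,ce[i],.108).round(4),onz(c,ce[i],.102).round(4))
    for t,z in (("jar_blue",.016),("jar_in",.016),("lid_edge",.2),("clamp_foot",.125),("handle_end",.139),("handle_pivot",.107),("bottle",0)):
        for q in place_of(n,t)[:2]: print(n,t,round(q["confidence"],2),np.round(q["centre"]),onz(c,q["centre"],z).round(4))
    O[n]=c
print(get_obs()["eef_pos"],get_obs()["t"])
```

```text
wrist [ 292  147   52   54 2259] [ 0.5027 -0.0387  0.108 ] [ 0.5016 -0.0386  0.102 ]
wrist jar_blue 0.58 [315. 161.] [ 0.5041 -0.0351  0.016 ]
wrist jar_in 0.7 [318.  96.] [ 0.5903 -0.0503  0.016 ]
wrist lid_edge 0.67 [155. 141.] [0.5624 0.09   0.2   ]
wrist clamp_foot 0.88 [404. 142.] [ 0.5288 -0.1342  0.125 ]
wrist handle_end 0.67 [549. 149.] [ 0.5065 -0.2782  0.139 ]
wrist handle_pivot 0.96 [458. 141.] [ 0.5207 -0.1989  0.107 ]
wrist handle_pivot 0.23 [125. 244.] [0.4432 0.2045 0.107 ]
wrist bottle 0.96 [506.  60.] [ 0.6086 -0.3094  0.    ]
wrist bottle 0.39 [ 73. 220.] [0.4551 0.3473 0.    ]
top jar_blue 0.89 [189. 182.] [0.6978 0.359  0.016 ]
top lid_edge 0.65 [264. 198.] [0.5652 0.0955 0.2   ]
top clamp_foot 0.48 [348. 206.] [ 0.5247 -0.1402  0.125 ]
top handle_end 0.68 [392. 201.] [ 0.5173 -0.2688  0.139 ]
top handle_pivot 0.67 [365. 205.] [ 0.5237 -0.1913  0.107 ]
top bottle 0.46 [394. 204.] [ 0.534  -0.2989  0.    ]
scene [304 188  22  17 310] [ 0.5075 -0.0455  0.108 ] [ 0.5026 -0.0404  0.102 ]
scene jar_blue 0.73 [315. 219.] [ 0.5097 -0.0421  0.016 ]
scene jar_blue 0.65 [438. 188.] [0.6941 0.3528 0.016 ]
scene jar_in 0.97 [331. 232.] [ 0.5787 -0.0464  0.016 ]
scene jar_in 0.25 [377. 172.] [0.4958 0.2777 0.016 ]
scene lid_edge 0.95 [364. 159.] [0.5662 0.0892 0.2   ]
scene clamp_foot 0.73 [362. 157.] [0.4953 0.1819 0.125 ]
scene clamp_foot 0.69 [298. 208.] [ 0.5265 -0.1265  0.125 ]
scene handle_end 0.77 [250. 227.] [ 0.5037 -0.2713  0.139 ]
scene handle_pivot 0.92 [278. 225.] [ 0.5223 -0.1955  0.107 ]
scene handle_pivot 0.29 [378. 161.] [0.5264 0.2245 0.107 ]
scene bottle 0.59 [269. 290.] [ 0.5972 -0.3017  0.    ]
scene bottle 0.29 [248. 225.] [ 0.375  -0.1916  0.    ]
[ 0.50243245 -0.03867266  0.28452117] 20.675
```

Run:
```python
from h import *
cv2.imwrite("pics/open.png",cam("wrist")["img"])
```

Request:
{"op": "carry_out", "data": {
  "rows": "0 0 0 0;0 0 0 0;0 0 0 0;0 0 0 0;0 0 0 0;0 0 0 0",
  "claw": 0
}}

```text
t: 21.48
eef_pos: [0.5024, -0.0387, 0.2845]
tool_rot: [0.0, 0.998, -0.057, -0.0]
contact_force: [0.2, 0.1, -0.2]
gripper_width: -0.001
grasp_force: 0.0
```

Run:
```python
from h import *
c=cam("wrist"); cv2.imwrite("pics/shut.png",c["img"]); a=cv2.imread("pics/open.png")
d=(cv2.absdiff(a,c["img"]).max(2)>45)
d=cv2.morphologyEx(d.astype(np.uint8),cv2.MORPH_OPEN,np.ones((3,3)))
ys,xs=np.where(d[:, 280:360]); print(ys.min(), [ (r,xs[ys==r].min()+280,xs[ys==r].max()+280,(ys==r).sum()) for r in range(ys.min(),ys.min()+70,5)])
o=get_obs();p=o["eef_pos"];print(p,o["gripper_width"])
for dz in(0,.01,.02,.03,.04,.05):print(dz,proj(c,p+[.011,0,dz]).round(1),proj(c,p+[0,0,dz]).round(1),proj(c,p+[0,.0145,dz]).round(1),proj(c,p+[0,-.0145,dz]).round(1))
r=c["img"][150:330,220:420];r2=a[150:330,220:420]
cv2.imwrite("pics/cmp.png",cv2.resize(np.hstack([r,r2]),(800,360),interpolation=cv2.INTER_CUBIC))
```

```text
238 [(238, np.int64(314), np.int64(324), np.int64(11)), (243, np.int64(304), np.int64(331), np.int64(28)), (248, np.int64(292), np.int64(342), np.int64(51)), (253, np.int64(287), np.int64(347), np.int64(61)), (258, np.int64(286), np.int64(348), np.int64(63)), (263, np.int64(285), np.int64(349), np.int64(65)), (268, np.int64(284), np.int64(350), np.int64(67)), (273, np.int64(283), np.int64(352), np.int64(59)), (278, np.int64(280), np.int64(357), np.int64(78)), (283, np.int64(280), np.int64(359), np.int64(80)), (288, np.int64(280), np.int64(359), np.int64(80)), (293, np.int64(280), np.int64(359), np.int64(80)), (298, np.int64(280), np.int64(359), np.int64(80)), (303, np.int64(280), np.int64(359), np.int64(80))]
[ 0.50245396 -0.03865151  0.28453615] -0.001298755362848411
0 [316.  210.8] [318.1 227.9] [294.6 230.5] [341.7 225.3]
0.01 [316. 216.] [318.2 233.9] [293.4 236.6] [343.  231.2]
0.02 [315.9 221.8] [318.2 240.5] [292.1 243.4] [344.5 237.7]
0.03 [315.9 228.2] [318.3 248. ] [290.7 251. ] [346.1 245. ]
0.04 [315.8 235.5] [318.4 256.4] [289.1 259.5] [347.9 253.2]
0.05 [315.7 243.7] [318.5 265.8] [287.3 269.2] [350.  262.5]
```

Request:
{"op": "carry_out", "data": {
  "rows": "-3 40 0 0;-5 45 0 0;-5 50 0 0;0 30 0 0;0 0 -30 0;0 0 -50 0;0 0 -35 0;0 0 -10 0;0 0 -10 0;0 0 0 0"
}}

```text
t: 22.78
eef_pos: [0.4899, 0.1265, 0.15]
tool_rot: [-0.0, 0.998, -0.058, 0.0]
contact_force: [1.2, -0.4, 1.0]
gripper_width: -0.001
grasp_force: 0.0
```

```bash
cat > lid.py <<'E'
import numpy as np
from station import get_obs
p=(.5455,-.045,1.43); ex=np.array([np.cos(p[2]),np.sin(p[2])]); ey=np.array([-ex[1],ex[0]])
def pt(t,r,o): return 68-r*np.cos(t)+o*np.sin(t), 62+r*np.sin(t)+o*np.cos(t)
def tip(t):
    if t>np.pi/2: x,z=pt(t,157,6); return x+14.5, z-13
    rl=max(146,137+29*np.cos(t))
    if rl<157: x,z=pt(t,rl,6); return x+14.5,z
    o=6+24*np.tan(t); return 68-133*np.cos(t)+o*np.sin(t)-4-14.5, pt(t,157,6)[1]
if __name__=="__main__":
    e=get_obs(); q=e["eef_pos"]; d=q[:2]-p[:2]; print(e["t"],q.round(4),"chamber",(1000*d@ex).round(1),(1000*d@ey).round(1),"tipz",round(1000*q[2]+40,1),e["contact_force"].round(1))
    for t in np.radians([115,110,105,100,95,90,83,76,69,62,55,48,41,34,27,20,14,8,4,1.5]):
        X,Z=tip(t); w=np.array(p[:2])+X/1000*ex+.08*ey; print(round(np.degrees(t)),round(X,1),round(Z,1),"TCP",(1000*w).round(1),round(Z-40,1))
E
python3 lid.py
```

```text
22.775 [0.4899 0.1265 0.15  ] chamber 162.0 79.1 tipz 190.0 [ 1.2 -0.4  1. ]
115 154.3 188.8 TCP [487.9 119. ] 148.8
110 141.8 194.5 TCP [486.2 106.7] 154.5
105 128.9 199.1 TCP [484.4  93.9] 159.1
100 115.7 202.6 TCP [482.5  80.8] 162.6
95 102.2 204.9 TCP [480.6  67.4] 164.9
90 88.5 208.0 TCP [478.7  53.9] 168.0
83 70.7 207.6 TCP [476.2  36.2] 167.6
76 53.0 205.1 TCP [473.7  18.7] 165.1
69 35.3 201.8 TCP [471.2   1.2] 161.8
62 17.1 197.8 TCP [468.7 -16.9] 157.8
55 -0.7 191.3 TCP [466.2 -34.5] 151.3
48 -17.7 182.2 TCP [463.8 -51.3] 142.2
41 -33.3 169.5 TCP [461.6 -66.7] 129.5
34 -48.4 154.8 TCP [459.5 -81.6] 114.8
27 -60.7 138.6 TCP [457.8 -93.9] 98.6
20 -70.4 121.3 TCP [ 456.4 -103.5] 81.3
14 -76.7 105.8 TCP [ 455.5 -109.7] 65.8
8 -80.9 89.8 TCP [ 454.9 -113.9] 49.8
4 -82.6 78.9 TCP [ 454.7 -115.6] 38.9
2 -83.3 72.1 TCP [ 454.6 -116.2] 32.1
```

Request:
{"op": "carry_out", "data": {
  "rows": "-1 -8 0 0;-1 -12 5 0;-2 -13 4 0;-2 -13 4 0;0 0 0 0"
}}

```text
t: 23.4
eef_pos: [0.4838, 0.0785, 0.1632]
tool_rot: [0.0, 0.998, -0.059, 0.001]
contact_force: [-0.2, -0.8, -0.0]
gripper_width: 0.0
grasp_force: 0.0
```

Run:
```python
from lid import *
from h import *
e=get_obs();print(e["contact_force"],e["eef_pos"])
for n in ("scene","top"):
    c=cam(n)
    for q in place_of(n,"lid_edge")[:2]:
        print(n,round(q["confidence"],2),np.round(q["centre"]),[ (a,np.hypot(*(proj(c,np.r_[np.array(p[:2])+pt(np.radians(a),157,6)[0]/1000*ex,pt(np.radians(a),157,6)[1]/1000])-q["centre"])).round(1)) for a in (85,90,95,100,105,110,115)])
```

```text
[-0.18976074 -0.82483344 -0.03150493] [0.48383076 0.07852027 0.16324294]
scene 0.91 [354. 158.] [(85, np.float64(11.9)), (90, np.float64(7.7)), (95, np.float64(3.7)), (100, np.float64(0.2)), (105, np.float64(3.5)), (110, np.float64(6.8)), (115, np.float64(9.8))]
scene 0.63 [272. 296.] [(85, np.float64(151.6)), (90, np.float64(155.0)), (95, np.float64(158.0)), (100, np.float64(160.7)), (105, np.float64(163.0)), (110, np.float64(164.9)), (115, np.float64(166.4))]
top 0.67 [279. 194.] [(85, np.float64(13.9)), (90, np.float64(8.9)), (95, np.float64(4.3)), (100, np.float64(2.6)), (105, np.float64(6.3)), (110, np.float64(10.6)), (115, np.float64(14.8))]
```

The lid follows as modelled, now at about 100°. Continuing over the top.

Request:
{"op": "carry_out", "data": {
  "rows": "-2 -13 3 0;-2 -12 2 0;-1 -9 0 0;-1 -9 0 0;-1 -9 -1 0;-1 -9 -1 0;-1 -9 -2 0;-1 -9 -2 0;-1 -9 -2 0;-1 -9 -2 0"
}}

```text
t: 24.85
eef_pos: [0.4717, -0.0173, 0.1574]
tool_rot: [-0.0, 0.998, -0.058, 0.0]
contact_force: [0.4, 2.8, -0.3]
gripper_width: 0.0
grasp_force: 1.2
```

```bash
cat > lidcheck.py <<'E'
from lid import *
from h import *
e=get_obs();print(e["t"],e["contact_force"].round(1),e["eef_pos"].round(4))
from scipy.optimize import minimize_scalar
for n in ("scene","top"):
    c=cam(n)
    for q in place_of(n,"lid_edge")[:2]:
        f=lambda a:np.hypot(*(proj(c,np.r_[np.array(p[:2])+pt(a,157,6)[0]/1000*ex,pt(a,157,6)[1]/1000])-q["centre"]))
        s=minimize_scalar(f,bounds=(0,2),method="bounded"); print(n,round(q["confidence"],2),np.round(q["centre"]),"deg",np.degrees(s.x).round(1),round(s.fun,1))
E
python3 lidcheck.py
```

```text
24.85 [ 0.4  2.8 -0.3] [ 0.4717 -0.0173  0.1574]
scene 0.83 [325. 173.] deg 63.0 1.3
scene 0.28 [353. 167.] deg 95.0 8.4
```

Request:
{"op": "carry_out", "data": {
  "rows": "-1 -9 -3 0;-1 -8 -3 0;-1 -8 -4 0;-1 -9 -5 0;-1 -8 -6 0;-1 -7 -7 0;-1 -8 -7 0;-1 -7 -8 0;-1 -6 -8 0;0 -6 -8 0"
}}

```text
t: 26.3
eef_pos: [0.4622, -0.0931, 0.0979]
tool_rot: [0.0, 0.998, -0.058, -0.0]
contact_force: [0.3, 1.9, 0.2]
gripper_width: -0.005
grasp_force: 0.7
```

```bash
python3 lidcheck.py
```

```text
26.3 [0.3 1.9 0.2] [ 0.4622 -0.0931  0.0979]
scene 0.56 [303. 203.] deg 26.8 1.3
```

Request:
{"op": "carry_out", "data": {
  "rows": "0 -5 -8 0;-1 -5 -8 0;0 -3 -8 0;0 -3 -8 0;0 -2 -8 0;0 -2 -8 0;0 -1 -6 0;0 -1 -4 0;0 0 0 0"
}}

```text
t: 27.62
eef_pos: [0.4596, -0.1211, 0.0403]
tool_rot: [0.003, 0.998, -0.06, -0.001]
contact_force: [-5.8, -16.1, 7.7]
gripper_width: -0.004
grasp_force: 7.5
```

Request:
{"op": "carry_out", "data": {
  "rows": "0 0 -3 0;0 0 -2 0;0 0 -2 0;0 0 0 0"
}}

```text
t: 28.12
eef_pos: [0.4593, -0.1235, 0.0347]
tool_rot: [0.004, 0.998, -0.061, -0.001]
contact_force: [-11.4, -23.6, 23.6]
gripper_width: -0.003
grasp_force: 16.2
```

```bash
python3 lidcheck.py
```

```text
28.125 [-11.4 -23.6  23.6] [ 0.4593 -0.1235  0.0347]
scene 0.83 [298. 226.] deg 0.3 0.8
top 0.74 [394. 183.] deg 5.7 54.3
```

The lid is down on the gasket, and the finger is wedged slightly against its front wall. Backing off and rising.

Request:
{"op": "carry_out", "data": {
  "rows": "0 -3 1 0;0 -2 5 0;0 0 20 0;0 0 40 0;0 0 50 0;0 0 50 0;0 0 40 0;0 0 0 0"
}}

```text
t: 29.32
eef_pos: [0.4638, -0.1201, 0.2425]
tool_rot: [0.001, 0.998, -0.058, 0.003]
contact_force: [-0.0, 0.6, -2.0]
gripper_width: -0.002
grasp_force: 0.0
```

```bash
python3 lidcheck.py
python3 - <<'E'
from h import *
from lid import *
for n in ("scene","wrist"):
    c=cam(n)
    for t,z in (("handle_end",.139),("handle_pivot",.107),("clamp_foot",.125)):
        for q in place_of(n,t)[:1]:
            w=onz(c,q["centre"],z); d=w[:2]-p[:2]; print(n,t,round(q["confidence"],2),w.round(4),"ch",(1000*d@ex).round(),(1000*d@ey).round())
E
```

```text
29.325 [-0.   0.6 -2. ] [ 0.4638 -0.1201  0.2425]
scene 0.57 [298. 224.] deg 1.8 1.1
scene 0.53 [354. 166.] deg 97.2 7.7
scene handle_end 0.71 [0.5188 0.1122 0.139 ] ch 152.0 49.0
scene handle_pivot 0.62 [ 0.4727 -0.2475  0.107 ] ch -211.0 44.0
scene clamp_foot 0.51 [ 0.5249 -0.1208  0.125 ] ch -78.0 10.0
wrist handle_end 0.94 [ 0.5075 -0.2769  0.139 ] ch -235.0 5.0
wrist handle_pivot 0.93 [ 0.5241 -0.1951  0.107 ] ch -152.0 0.0
wrist clamp_foot 0.79 [ 0.5318 -0.1335  0.125 ] ch -90.0 1.0
```

Request:
{"op": "carry_out", "data": {
  "rows": "8 -38 0 0;8 -38 0 0;8 -38 0 0;8 -38 0 0;9 -38 0 0;0 0 0 0;0 0 -40 0;0 0 -40 0;0 0 -30 0;0 0 0 0"
}}

```text
t: 31.18
eef_pos: [0.5007, -0.3078, 0.1274]
tool_rot: [-0.001, 0.998, -0.057, -0.002]
contact_force: [0.3, -0.4, 0.1]
gripper_width: 0.001
grasp_force: 0.0
```

Run:
```python
from h import *
from lid import *
c=cam("scene");e=get_obs();q=e["eef_pos"];d=q[:2]-p[:2];print(e["t"],q.round(4),(1000*d@ex).round(1),(1000*d@ey).round(1),e["contact_force"].round(1))
b=proj(c,[.51,-.28,.13]);x0,y0=(b-[60,65]).astype(int)
cv2.imwrite("pics/h1.png",cv2.resize(c["img"][y0:y0+110,x0:x0+140],None,fx=5,fy=5,interpolation=cv2.INTER_CUBIC))
for z in (0,.02,.04): print(((proj(c,q+[0,0,z])-[x0,y0])*5).round())
h=np.r_[np.array(p[:2])-.235*ex,.139]; print("hend",((proj(c,h)-[x0,y0])*5).round())
```

```text
31.225 [ 0.5021 -0.3086  0.1293] -267.1 5.9 [ 0.3 -0.5  0.1]
[248. 351.]
[244. 322.]
[239. 293.]
hend [310. 316.]
```

View pics/h1.png

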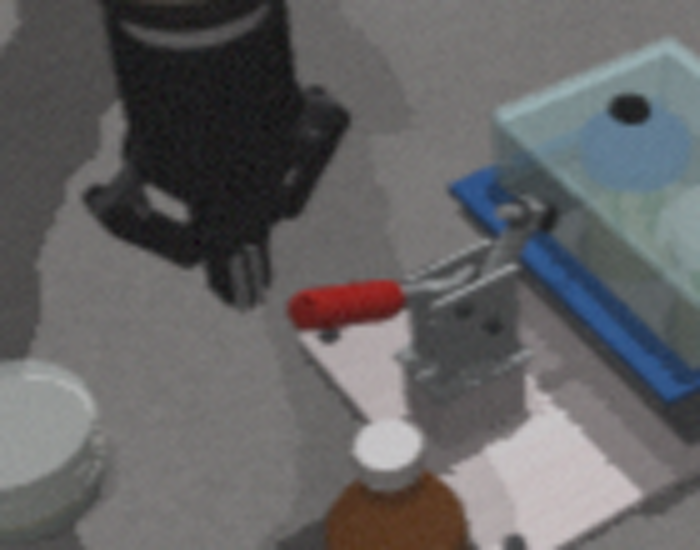

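The tip at (245,300) is level with the grip's end at (305,308), clear of the bottle, and the lid is shut. Lowering, then pushing along the arc.

Request:
{"op": "carry_out", "data": {
  "rows": "3 0 -20 0;1 0 -13 0;0 0 0 0;1 5 0 0;1 5 2 0;1 5 6 0;1 5 7 0;1 5 7 0;0 0 0 0"
}}

```text
t: 32.35
eef_pos: [0.5122, -0.2843, 0.1195]
tool_rot: [0.0, 0.998, -0.057, 0.001]
contact_force: [-0.4, 0.2, 0.4]
gripper_width: 0.001
grasp_force: 0.0
```

```bash
cat > hc.py <<'E'
from h import *
from lid import *
e=get_obs();q=e["eef_pos"];d=q[:2]-p[:2];print(e["t"],q.round(4),"ch",(1000*d@ex).round(1),(1000*d@ey).round(1),"F",e["contact_force"].round(1))
from scipy.optimize import minimize_scalar
for n in ("scene","wrist"):
    c=cam(n)
    for r in place_of(n,"handle_end")[:2]:
        f=lambda a:np.hypot(*(proj(c,np.r_[np.array(p[:2])+(-.155-.086*np.sin(a))*ex,.107+.086*np.cos(a)])-r["centre"]))
        s=minimize_scalar(f,bounds=(-.1,1.4),method="bounded");print(n,round(r["confidence"],2),"phi",s.x.round(2),round(s.fun,1))
E
python3 hc.py
```

```text
32.35 [ 0.5122 -0.2843  0.1195] ch -241.6 -0.6 F [-0.4  0.2  0.4]
scene 0.53 phi 1.14 1.3
scene 0.34 phi 1.4 102.9
wrist 0.83 phi 1.1 5.9
```

Request:
{"op": "carry_out", "data": {
  "rows": "-2 -14 0 0;-2 -14 0 0;0 0 -16 0;0 0 -18 0;0 0 0 0;2 10 0 0;1 6 0 0;1 6 1 0;0 0 0 0"
}}

```text
t: 33.67
eef_pos: [0.5103, -0.2995, 0.0881]
tool_rot: [0.006, 0.998, -0.06, 0.001]
contact_force: [-6.7, -19.6, 6.1]
gripper_width: 0.003
grasp_force: 9.8
```

```bash
python3 hc.py
```

```text
33.675 [ 0.5103 -0.2995  0.0881] ch -257.0 -0.8 F [ -6.7 -19.6   6.1]
scene 0.56 phi 1.05 1.9
wrist 0.74 phi 1.09 11.5
wrist 0.5 phi 1.4 276.0
```

Request:
{"op": "carry_out", "data": {
  "rows": "0 2 4 0;1 3 4 0;0 3 4 0;1 4 4 0;0 0 0 0"
}}

```text
t: 34.5
eef_pos: [0.5119, -0.2901, 0.1056]
tool_rot: [0.007, 0.998, -0.061, 0.001]
contact_force: [-9.0, -22.2, 15.9]
gripper_width: 0.001
grasp_force: 12.1
```

```bash
python3 hc.py
```

```text
34.5 [ 0.5119 -0.2901  0.1056] ch -247.4 -1.1 F [ -9.  -22.2  15.9]
scene 0.7 phi 0.85 1.1
wrist 0.71 phi 0.89 6.0
```

Request:
{"op": "carry_out", "data": {
  "rows": "0 1 6 0;1 4 5 0;0 4 5 0;1 4 4 0;0 4 4 0;0 0 0 0"
}}

```text
t: 35.45
eef_pos: [0.5166, -0.2623, 0.127]
tool_rot: [0.001, 0.998, -0.057, 0.001]
contact_force: [1.7, -3.7, 2.9]
gripper_width: -0.004
grasp_force: 2.3
```

```bash
python3 hc.py
```

```text
35.45 [ 0.5166 -0.2623  0.127 ] ch -219.2 -1.9 F [ 1.7 -3.7  2.9]
scene 0.65 phi 0.49 0.9
wrist 0.72 phi 0.48 13.4
```

Request:
{"op": "carry_out", "data": {
  "rows": "1 6 4 0;1 6 4 0;1 6 3 0;1 6 3 0;1 6 2 0;0 0 0 0"
}}

```text
t: 36.4
eef_pos: [0.5201, -0.23, 0.1411]
tool_rot: [-0.001, 0.998, -0.057, -0.001]
contact_force: [-0.5, 0.7, 0.4]
gripper_width: 0.002
grasp_force: 0.0
```

Request:
{"op": "carry_out", "data": {
  "rows": "1 4 1 0;1 4 0 0;0 3 0 0;0 0 0 0"
}}

```text
t: 36.9
eef_pos: [0.5227, -0.2224, 0.1428]
tool_rot: [0.001, 0.998, -0.058, 0.001]
contact_force: [0.5, -5.9, -0.8]
gripper_width: 0.0
grasp_force: 2.8
```

```bash
python3 hc.py
```

```text
36.9 [ 0.5227 -0.2224  0.1428] ch -178.9 -2.3 F [ 0.5 -5.9 -0.8]
scene 0.59 phi -0.03 1.2
wrist 0.65 phi -0.0 11.7
```

Request:
{"op": "carry_out", "data": {
  "rows": "0 2 0 0;0 3 0 0;0 3 0 0;0 0 0 0"
}}

```text
t: 37.6
eef_pos: [0.5227, -0.2218, 0.1431]
tool_rot: [0.005, 0.998, -0.061, 0.002]
contact_force: [2.5, -22.3, -6.4]
gripper_width: -0.008
grasp_force: 10.5
```

At the stop: 22 N, no more travel. Backing off and checking.

Request:
{"op": "carry_out", "data": {
  "rows": "0 -8 0 0;-2 -12 0 0;-2 -15 0 0;0 -10 20 0;0 0 50 0;0 0 50 0;0 0 0 0;0 0 0 0"
}}

```text
t: 38.6
eef_pos: [0.518, -0.2577, 0.262]
tool_rot: [-0.0, 0.998, -0.057, -0.0]
contact_force: [-0.3, 0.7, -0.7]
gripper_width: 0.003
grasp_force: 0.0
```

```bash
python3 hc.py; python3 lidcheck.py
python3 - <<'E'
from h import *
from lid import *
for n in("top","scene"):
    c=cam(n)
    for t,z in(("clamp_foot",.068),("handle_end",.193)):
        for q in place_of(n,t)[:2]:
            w=onz(c,q["centre"],z); d=w[:2]-p[:2]; print(n,t,round(q["confidence"],2),"ch",(1000*d@ex).round(),(1000*d@ey).round())
E
```

```text
38.6 [ 0.518  -0.2577  0.262 ] ch -214.4 -2.6 F [-0.3  0.7 -0.7]
scene 0.74 phi -0.05 0.1
wrist 0.74 phi 1.4 152.4
wrist 0.72 phi -0.01 7.6
38.8 [-0.6  0.5 -0.1] [ 0.5177 -0.2574  0.261 ]
scene 0.79 [299. 225.] deg 1.3 0.1
scene 0.74 [194. 264.] deg 0.0 111.2
top 0.77 [346. 209.] deg 0.0 2.6
top clamp_foot 0.38 ch -85.0 -0.0
top handle_end 0.54 ch -160.0 9.0
scene clamp_foot 0.49 ch -69.0 9.0
scene handle_end 0.74 ch -445.0 -211.0
scene handle_end 0.47 ch -141.0 14.0
```

```bash
python3 -c "
from station import *
print(hand_in())"
```

```text
the job is handed in; nothing more can be done
None
```

The job is handed in at about 39 s: the blue-capped jar is in the free seat, the lid is shut, and the clamp handle is against its stop; no verdict came back, and I didn't measure the final edge-to-edge fit closer than about 1°.

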